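# Lay out the jeweller's bench for doming

## Robot

A 6-joint arm with a two-finger parallel gripper is mounted at the origin on the work surface. World frame = base frame: x ahead of the robot, y to its left, z up, the work surface at z = 0. Lengths are in mm, angles in degrees, forces in N, time in s.
With the tool pointing down it reaches from about 350 to 850 mm from the base axis. Payload 8.1 kg.
Tool frame: the origin (TCP) lies at the centre of the arm's flange, where the gripper is bolted on; the fingertips stand 173 mm ahead of it and the grasp point (between the pads) lies 155 mm ahead of it; z points along the fingers, y is the line along which they close (so a half turn about z gives the same grasp; the last joint's range is limited). The gripper opens to 85 mm and grips with 20 to 120 N. Pads are 22 mm wide; open, the fingers measure 114 mm over their backs; the gripper's body (76 mm by 85 mm) begins 54 mm behind the grasp point. The pads swing forward as they close: fully open they stand 13 mm farther back than shut.
Start: joints at [65.18, 7.471, 85.268, -0, 87.261, -4.893], TCP at [204.478, 564.088, 404.692] pointing down, gripper open.
Joint ranges: [-169.43, 169.43], [-51.17, 129.36], [1.28, 143.12], [-76.62, 256.62], [0, 156.53], [-152.29, 152.29]. Speed limits (degrees/s): [136.94, 136.94, 159.86, 180, 180, 180].

## Interface

Orientations are given as [roll, pitch, yaw] about the fixed x, y, z axes, in that order (R = Rz(yaw) Ry(pitch) Rx(roll)).
In Python, from bench import * gives the robot as it stands.
- The arm moves only by the shell command python3 -m jog 'ROWS' [FORCE]. ROWS is text: rows parted by semicolons, each of 7 numbers parted by spaces: the shift along the tool's x, y, z scaled (see below), then the turn, a rotation vector about the tool's x, y, z scaled (see below), then the closure, from -1 (fully open) to 1 (shut). In form: tx ty tz wx wy wz hand; .... A call has 1 to 5 rows; each row shifts and turns the commanded pose from where the row before left it, along the tool's axes as they then stand; what a row does not reach is not made up. The controller multiplies each number of a shift by 0.1 m and each number of a turn by 60 degrees. A row lasts 1/8 s, in which the tool goes at most 62.5 mm and 10.7 degrees, less where a joint would pass 70% of its speed; a pose out of reach is approached as far as the arm can. A call with a number of a shift or a turn outside -1 to 1 is refused whole. A call with a gripper value outside its range is refused whole. The fingers move at their own pace and stop on an object; FORCE is the grip in N (left out, the last holds). Time passes only in rows, so rows that do not move let the fingers close. It gives the time, the measured TCP pose, the force, the opening and the grip force at its end, in the units of the state.
- sense(): the state, without advancing time (a new reading comes with each control period).
- snapshot(name): name is "side" or "top" or "wrist"; returns a dict with "img" (400x640x3 uint8, red, green, blue), "fx", "fy", "cx", "cy" (pixels), "extrinsics" (4x4, takes a point from camera to world coordinates). Camera axes: x right, y down, z forward; pixel columns grow to the right and rows downward; lengths in mm; the calibration is good to about 2 mm. A picture is of the moment at which its call begins. There is no depth.
- hand_in(): hands the job in; it is judged then, once.
The state is a dict: "time": time; "joint_pos": joint angles; "qd": joint speeds; "joint_efforts": joint torques, N m; "tool_pos": TCP position; "tcp_rot": TCP orientation; "ft_force": force on the tool from outside, world axes, zero at the start; "wrist_torque": the same for the moment, N m; "finger_gap": finger opening in mm; "grip_force": force on a finger pad.
Only numpy, scipy, OpenCV 4.12 (cv2) and the standard library are available. Lean on these libraries where they do the work, as an engineer would, in place of code of your own. Each camera call takes 0.05 s, during which the arm holds its last target. There are 200 camera calls.

## Task

Set the bench for doming: lay the black rubber block centred and square on top of the steel bench block and the brass doming block centred and square on top of the rubber; stand the oil jar on the bench midway between the steel block and the white dish, and the loupe midway between the steel block and the pitch bowl. Stand the wooden punch stand on the bench behind the steel block (on its far side from the robot), centred on its far face and parallel to it along its long side, with a clear gap of 4 cm between them. Leave everything upright, let go and at rest, and do not shift the green vial or the copper weight.

Things in the scene. Friction and masses are not known exactly. Their poses are not given: they have to be found in the camera images.
- steel_block: Fixed flat square steel bench block, 84 x 84 mm, 20 mm high, bare grey metal. Origin at the centre of its underside, on the bench. x points away from the robot through its far face, y to the left through its left face (it may be turned by up to 12 degrees). The dish and the pitch bowl stand off its left and right faces, one on each side in either order, centres 185 to 195 mm from its centre and within 5 mm of its y axis; so each midway spot lies on bare bench.
- dish: Fixed round white ceramic dish with copper discs in it, 80 mm across the rim, 22 mm high. Origin at the centre of its underside, on the bench. Its yaw means nothing.
- pitch_bowl: Fixed round dark iron bowl filled level with green pitch, 86 mm across, 37 mm high. Origin at the centre of its underside, on the bench. Its yaw means nothing.
- rubber_block: Loose black square rubber slab, 56 x 56 mm, 18 mm high, about 90 g. Origin at the centre of its underside; x and y run square to its sides, z up.
- doming_block: Loose brass cube, 36 mm on each side, with dark round hollows marked on its top and sides, about 380 g. Origin at the centre of its underside; x and y run square to its sides, z up. It stands right way up at the start.
- oil_jar: Loose amber jar with a white cap, standing. Body 40 mm in diameter and 44 mm high, cap 38 mm in diameter, 58 mm high in all, about 110 g. Origin at the centre of its underside, z up.
- loupe: Loose black cylindrical loupe standing on end, with a bright metal band and a blue-white lens face on top; 38 mm in diameter, 46 mm high, about 70 g. Origin at the centre of its underside, z up.
- punch_stand: Loose pale wooden block 36 mm (x) by 64 mm (y), 36 mm high, holding a row of three upright steel ball punches along its length (rising to 62 mm above its underside, balls at most 15 mm across), about 130 g. Origin at the centre of its underside; y along its long side, z up. Either end may be on the left.
- vial: Bystander, loose: green glass vial with a cork, standing, 26 mm in diameter, 46 mm high. Origin at the centre of its underside. It stands behind the row, to the left or right of the punch stand's place: 85 to 105 mm from the steel block's centre along the block's x axis and 112 to 128 mm to one side along its y axis. Leave it alone.
- weight: Bystander, loose: small copper-coloured knobbed balance weight, standing, 30 mm in diameter, 41 mm high. Origin at the centre of its underside. It stands behind the row, to the left or right of the punch stand's place: 85 to 105 mm from the steel block's centre along the block's x axis and 112 to 128 mm to one side along its y axis. Leave it alone.
Things that resemble listed ones, but are neither listed nor needed, are in the scene too. Of the things like the rubber_block, leave any that is purple; of the rest the larger one is meant. Of the things that look like the punch_stand, the smaller one is meant.

How it is judged (in metres and radians):
At the end, for the whole second after the job is handed in: Rubber centred on steel within 12 mm, doming block on rubber within 10 mm, squared within 0.2 rad. Jar and loupe upright on the bench within 15 mm of the midway spots. Punch stand upright, 4 cm gap within 13 mm, 14 mm sideways, parallel within 0.2 rad. All at rest (horizontal distance between rubber_block and steel_block below 0.012 m and height (world z) of rubber_block between 0.016 and 0.024 m and angle between each of rubber_block, doming_block, oil_jar, loupe, punch_stand's own z axis and vertical below 0.15 rad and (angle between the x axis of rubber_block and the x axis of steel_block, either way round below 0.2 rad or angle between the x axis of rubber_block and the y axis of steel_block, either way round below 0.2 rad) and horizontal distance between doming_block and rubber_block below 0.01 m and height (world z) of doming_block between 0.034 and 0.042 m and (angle between the x axis of doming_block and the x axis of rubber_block, either way round below 0.2 rad or angle between the x axis of doming_block and the y axis of rubber_block, either way round below 0.2 rad) and ((y of dish in the frame of steel_block above 0 m and y of oil_jar in the frame of steel_block between 0.08 and 0.11 m) or (y of dish in the frame of steel_block below 0 m and y of oil_jar in the frame of steel_block between -0.11 and -0.08 m)) and x of oil_jar in the frame of steel_block between -0.015 and 0.015 m and height (world z) of each of oil_jar, loupe, punch_stand below 0.004 m and ((y of pitch_bowl in the frame of steel_block above 0 m and y of loupe in the frame of steel_block between 0.08 and 0.11 m) or (y of pitch_bowl in the frame of steel_block below 0 m and y of loupe in the frame of steel_block between -0.11 and -0.08 m)) and x of loupe in the frame of steel_block between -0.015 and 0.015 m and x of punch_stand in the frame of steel_block between 0.087 and 0.113 m and y of punch_stand in the frame of steel_block between -0.014 and 0.014 m and angle between the x axis of punch_stand and the x axis of steel_block, either way round below 0.2 rad and linear speed of each of rubber_block, doming_block, oil_jar, loupe, punch_stand below 0.01 m/s and angular speed of each of rubber_block, doming_block, oil_jar, loupe, punch_stand below 0.1 rad/s); the robot touches nothing.
It fails at once if the vial is shifted more than 20 mm or tipped (distance of vial from where it was at the start of the episode above 0.02 m or angle between vial's own z axis and vertical above 0.4 rad).
It fails at once if the weight is shifted more than 20 mm or tipped (distance of weight from where it was at the start of the episode above 0.02 m or angle between weight's own z axis and vertical above 0.4 rad).
It also fails if it takes over 128 s, if anything falls off the work surface, if the arm or the gripper's body presses on something with over 40 N, if the wrist force passes 120 N, or if a joint passes its speed limit or range.

## Working session

There is one attempt and no reset: what is moved stays moved. The work goes in short steps, Python scripts to look and compute and a shell command to move; the robot and the scene stay as the last step left them, time stands still between calls to the robot, and variables do not carry over. Pictures are saved under pics/ and viewed, at most 14 in all, crops included, and the job is handed in when it is done.

```bash
ls; mkdir -p pics
python3 - <<'E'
from bench import *
import cv2
for n in("top","side"):
    s=snapshot(n); cv2.imwrite(f"pics/{n}0.png",s["img"][:,:,::-1]); print(n,s["fx"],s["cx"],s["cy"],s["extrinsics"])
st=sense();print(st)
E
```

```text
pics
top 455.69250471639856 316.795871225113 194.50573867457825 [[ 1.42171441e-03 -9.91970550e-01  1.26461089e-01  3.16385136e+02]
 [-9.99733105e-01 -4.32594288e-03 -2.26937234e-02 -2.03255049e+01]
 [ 2.30585687e-02 -1.26395073e-01 -9.91711948e-01  1.28119559e+03]
 [ 0.00000000e+00  0.00000000e+00  0.00000000e+00  1.00000000e+00]]
side 369.85869730719315 313.30489358924973 196.04906370642175 [[-9.92328883e-01 -6.19960706e-02  1.06957349e-01  4.00405687e+02]
 [-1.23272216e-01  5.61615845e-01 -8.18163555e-01  6.00056881e+02]
 [-9.34601625e-03 -8.25072197e-01 -5.64950017e-01  4.84485806e+02]
 [ 0.00000000e+00  0.00000000e+00  0.00000000e+00  1.00000000e+00]]
{'time': 0.1, 'joint_pos': array([ 6.51782019e+01,  7.51088237e+00,  8.53236669e+01,  3.34721017e-05,
        8.72600464e+01, -4.89234291e+00]), 'qd': array([-0.0094199 , -0.12685333, -0.07293262, -0.05684959,  0.04468419,
        0.06693773]), 'joint_efforts': array([ 1.46721766e-03, -5.70955682e+01, -5.01939583e+01, -2.75843795e-04,
        8.25825351e-03, -3.30854209e-05]), 'tool_pos': array([204.40390266, 563.89279694, 403.74201117]), 'tcp_rot': array([-1.79905752e+02, -8.10077770e-03,  1.60070536e+02]), 'ft_force': array([ 0.09221311, -0.26089468,  0.25443372]), 'wrist_torque': array([ 0.02244165,  0.08003151, -0.03967215]), 'grip_force': 0.0, 'finger_gap': 85.36287254284349}
```

View pics/top0.png

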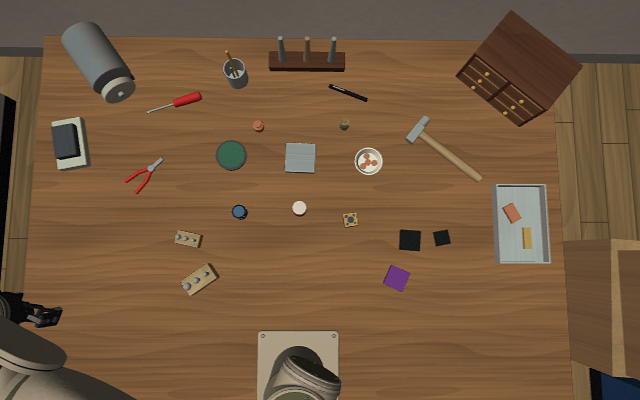

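View pics/side0.png

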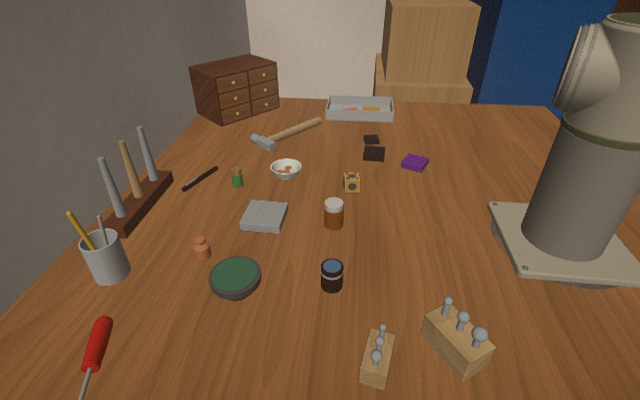

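Top view candidates: black slabs at (410,240), the larger, and (442,238), the smaller; the purple one at (396,278) is to be left. Punch stands at (188,239), the smaller, and (199,279), the larger; a rack at (307,60) is not relevant. Others: steel (300,158), bowl (231,155), dish (368,161), jar (299,208), loupe (239,212), brass cube (350,219), weight (258,126), vial (344,125). I'm choosing (410,240) and (188,239), and checking them in a crop.

```bash
cat > h.py <<'E'
from bench import *
import cv2, numpy as np
def ray(s,u,v,z):
    E=s["extrinsics"]; d=E[:3,:3]@np.array([(u-s["cx"])/s["fx"],(v-s["cy"])/s["fy"],1]); o=E[:3,3]
    return (o+d*(z-o[2])/d[2])[:2]
def crop(s,name,x0,y0,x1,y1,k):
    c=cv2.resize(s["img"][y0:y1,x0:x1,::-1],None,fx=k,fy=k,interpolation=cv2.INTER_CUBIC)
    for x in range((x0+19)//20*20,x1,20):
        cv2.putText(c,str(x),(int((x-x0+.5)*k),8),0,.3,(255,255,255)); cv2.line(c,(int((x-x0+.5)*k),10),(int((x-x0+.5)*k),15),(255,255,255))
    for y in range((y0+19)//20*20,y1,20): cv2.putText(c,str(y)+"-",(0,int((y-y0+.5)*k)+3),0,.3,(255,255,255))
    cv2.imwrite(f"pics/{name}.png",c)
E
python3 - <<'E'
from h import *
s=snapshot("top"); crop(s,"crop1",165,110,425,300,3)
E
```

```text
(no output)
```

View pics/crop1.png

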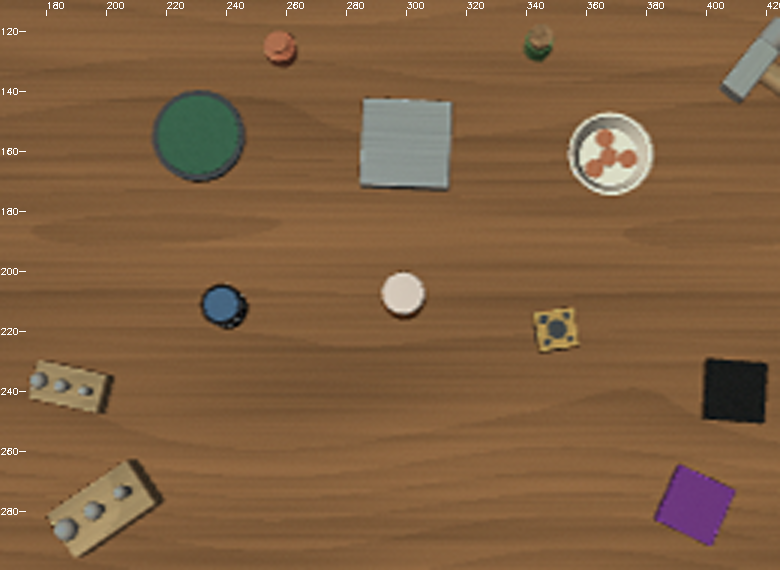

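```bash
cat > m.py <<'E'
from h import *
def quad(s,P,z,x0,y0,k):
    Q=np.array([ray(s,x0+(x+.5)/k-.5,y0+(y+.5)/k-.5,z) for x,y in P])
    d=np.roll(Q,-1,0)-Q; return Q.mean(0).round(1),np.linalg.norm(d,axis=1).round(1),np.degrees(np.arctan2(d[:,1],d[:,0])).round(1)
E
python3 - <<'E'
from m import *
s=snapshot("top")
q={"steel":([(363,99),(452,101),(449,190),(361,187)],20),"rubber":([(706,359),(768,362),(764,423),(703,418)],18),
"doming":([(534,314),(573,307),(579,345),(540,352)],36),"stand":([(38,360),(106,374),(98,412),(30,399)],36),
"jar":([(403,272),(425,294),(403,315),(382,294)],58),"loupe":([(222,284),(244,305),(222,325),(202,305)],46),
"bowl":([(198,91),(243,136),(198,181),(154,136)],37),"dish":([(610,112),(652,153),(610,194),(569,153)],22)}
R={}
for n,(P,z) in q.items(): R[n]=quad(s,P,z,165,110,3); print(n,*R[n])
o=R["steel"][0]; a=np.radians(-3.0)
print(sense()["tool_pos"],sense()["time"])
E
```

```text
steel [581.6  -2. ] [83.9 85.2 82.3 84.1] [-90.9 178.2  88.3  -0.7]
rubber [ 351.9 -307.3] [57.8 56.4 56.6 54.4] [-92.6 174.7  85.5  -4.2]
doming [ 406.5 -140.4] [36.4 35.2 36.3 35.1] [ -79.6 -171.6  100.3    8.6]
stand [354.  301.2] [62.7 34.6 62.3 35.5] [-101.5  170.    79.3   -9.3]
jar [436.7  -0.6] [28.1 27.3 26.7 27.4] [-134.9  134.    45.2  -43.2]
loupe [427.3 162.7] [27.8 26.6 25.8 26. ] [-133.2  133.1   45.6  -42.5]
bowl [584.5 189.9] [60.  58.6 59.  58.2] [-134.9  136.4   44.7  -42.6]
dish [ 573.9 -193.7] [55.3 56.2 54.4 55.7] [-135.   134.4   44.5  -44.6]
[204.41790648 563.95428518 404.0374733 ] 0.2
```

Crop: steel corners (363,99)-(449,190), rubber (706,359)-(764,423), cube ~(556,330), small stand ~(68,386), larger stand (105,508); jar and loupe tops at (403,294) and (222,304). Measured sizes match the descriptions, and dish and bowl are both about 192 mm from the block. Steel yaw is about -1.4°. Going for the smaller stand first.

```bash
cat > plan.py <<'E'
# python3 plan.py x y z(TCP) yaw : turn wz first (scaled), then shift along tool axes after the turn
import sys; from bench import sense; import numpy as np
from scipy.spatial.transform import Rotation as R
*p,yaw=map(float,sys.argv[1:5]); s=sense()
w=(s["tcp_rot"][2]-yaw+180)%360-180
d=R.from_euler("xyz",[180,0,yaw],degrees=True).inv().apply(np.array(p)-s["tool_pos"])/100
print("wz",(w/60).round(4),"shift",d.round(3),"pos",s["tool_pos"].round(1),s["tcp_rot"].round(2),"t",s["time"])
E
python3 -m jog '0 0 0 0 0 0.1675 -1;0 0 0 0 0 0.1675 -1;0 0 0 0 0 0.1675 -1;0 0 0 0 0 0.1675 -1;0 0 0 0 0 0.1675 -1' 40
python3 -m jog '0 0 0 0 0 0.1675 -1;0 0 0 0 0 0.1675 -1;0 0 0 0 0 0.1675 -1;0 0 0 0 0 0 -1'
python3 plan.py 354 301.2 290 79.6
```

```text
time: 0.82
tool_pos: [204.4, 564.0, 404.4]
tcp_rot: [-180.0, 0.0, 109.5]
ft_force: [-0.5, -0.2, -0.1]
finger_gap: 85.0
grip_force: 0.0
time: 1.32
tool_pos: [204.5, 564.0, 404.4]
tcp_rot: [-180.0, 0.0, 79.7]
ft_force: [0.3, 0.3, -0.5]
finger_gap: 85.2
grip_force: 0.0
wz 0.0023 shift [-2.315  1.945  1.144] pos [204.5 564.  404.4] [-1.7999e+02  2.0000e-02  7.9740e+01] t 1.325
```

```bash
python3 -m jog '-0.386 0.324 0.191 0 0 0 -0.6;-0.386 0.324 0.191 0 0 0 -0.6;-0.386 0.324 0.191 0 0 0 -0.6;-0.386 0.324 0.191 0 0 0 -0.6;-0.386 0.324 0.191 0 0 0 -0.6'
python3 -m jog '-0.386 0.324 0.191 0 0 0 -0.6;0 0 0 0 0 0 -0.6;0 0 0 0 0 0 -0.6'
python3 plan.py 354 301.2 177 79.6
python3 -c "
from h import *
s=snapshot('wrist');crop(s,'w1',0,0,640,400,1.2);print(s['extrinsics'][:3,3])"
```

```text
time: 1.95
tool_pos: [329.7, 343.7, 308.7]
tcp_rot: [180.0, -0.0, 80.0]
ft_force: [0.8, 0.3, -0.4]
finger_gap: 68.2
grip_force: 0.0
time: 2.33
tool_pos: [354.3, 301.6, 290.4]
tcp_rot: [-180.0, -0.0, 79.8]
ft_force: [0.4, 0.5, 0.0]
finger_gap: 68.2
grip_force: 0.0
wz 0.0028 shift [-0.004 -0.002  1.134] pos [354.3 301.6 290.4] [-1.800e+02 -3.000e-02  7.977e+01] t 2.325
[367.96539999 376.72941532 259.44187553]
```

View pics/w1.png

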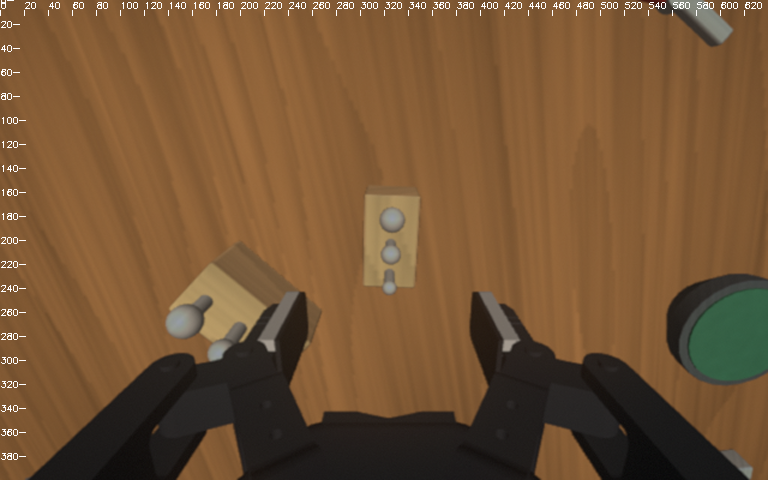

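Wrist view: the small stand lies centred between the fingers (about px (325,200)), square to them. The larger stand is clear at left. Descending and gripping.

```bash
python3 -m jog '0 0 0.4 0 0 0 -0.6;0 0 0.4 0 0 0 -0.6;0 0 0.334 0 0 0 -0.6;0 0 0 0 0 0 1;0 0 0 0 0 0 1' 40
python3 -m jog '0 0 0 0 0 0 1;0 0 0 0 0 0 1;0 0 0 0 0 0 1'
python3 -m jog '0 0 -0.4 0 0 0 1;0 0 -0.4 0 0 0 1;0 0 -0.4 0 0 0 1;0 0 0 0 0 -0.15 1'
python3 plan.py 681.6 -4.4 290 88.6
```

```text
time: 3.0
tool_pos: [354.5, 302.5, 178.3]
tcp_rot: [179.9, -0.1, 79.8]
ft_force: [-0.8, -0.1, -0.1]
finger_gap: 35.5
grip_force: 40.8
time: 3.38
tool_pos: [354.8, 301.9, 178.0]
tcp_rot: [179.9, -0.1, 79.7]
ft_force: [-1.8, 0.4, 6.5]
finger_gap: 35.2
grip_force: 41.7
time: 3.88
tool_pos: [355.6, 302.2, 301.1]
tcp_rot: [179.6, -0.2, 88.8]
ft_force: [-0.2, 0.4, -1.9]
finger_gap: 35.7
grip_force: 41.0
wz 0.0037 shift [-2.985  3.334  0.111] pos [355.6 302.2 301.1] [179.64  -0.25  88.82] t 3.875
```

```bash
python3 -m jog '-0.332 0.37 0.012 0 0 0 1;-0.332 0.37 0.012 0 0 0 1;-0.332 0.37 0.012 0 0 0 1;-0.332 0.37 0.012 0 0 0 1;-0.332 0.37 0.012 0 0 0 1'
python3 -m jog '-0.332 0.37 0.012 0 0 0 1;-0.332 0.37 0.012 0 0 0 1;-0.332 0.37 0.012 0 0 0 1;-0.332 0.37 0.012 0 0 0 1;0 0 0 0 0 0 1'
python3 -m jog '0 0 0 0 0 0 1;0 0 0 0 0 0 1'
python3 plan.py 681.6 -4.4 178.5 88.6
```

```text
time: 4.5
tool_pos: [536.3, 129.7, 290.8]
tcp_rot: [180.0, -0.0, 88.7]
ft_force: [0.4, 1.0, -0.8]
finger_gap: 35.3
grip_force: 40.9
time: 5.12
tool_pos: [681.5, -8.2, 284.7]
tcp_rot: [-180.0, 0.0, 88.5]
ft_force: [-0.1, 0.2, -1.9]
finger_gap: 35.4
grip_force: 41.0
time: 5.38
tool_pos: [679.6, -4.1, 286.0]
tcp_rot: [-180.0, -0.0, 88.7]
ft_force: [-0.4, 0.5, -0.2]
finger_gap: 35.5
grip_force: 41.0
wz 0.0021 shift [-0.003  0.02   1.075] pos [679.6  -4.1 286. ] [-1.7998e+02 -2.0000e-02  8.8730e+01] t 5.375
```

```bash
python3 -m jog '0 0.02 0.4 0 0 0 1;0 0 0.4 0 0 0 1;0 0 0.2 0 0 0 1;0 0 0.07 0 0 0 1;0 0 0 0 0 0 1'
python3 -m jog '0 0 0 0 0 0 1;0 0 0 0 0 0 -0.4;0 0 0 0 0 0 -0.4;0 0 0 0 0 0 -0.4'
python3 plan.py 436.7 -0.6 290 90
```

```text
time: 6.0
tool_pos: [682.7, -4.8, 180.2]
tcp_rot: [179.9, 0.0, 88.7]
ft_force: [0.4, -0.6, -0.5]
finger_gap: 35.4
grip_force: 41.0
time: 6.5
tool_pos: [682.3, -5.1, 179.2]
tcp_rot: [180.0, 0.0, 88.7]
ft_force: [-0.3, 0.6, -0.5]
finger_gap: 59.9
grip_force: 0.0
wz -0.0222 shift [ 0.045 -2.456 -1.108] pos [682.3  -5.1 179.2] [179.98   0.    88.67] t 6.5
```

```bash
python3 -m jog '0 0 -0.4 0 0 0 -0.4;0 0 -0.4 0 0 0 -0.4;0 0 -0.31 0 0 -0.022 -0.4;0.01 -0.49 0 0 0 0 -0.5;0.01 -0.49 0 0 0 0 -0.5'
python3 -m jog '0.01 -0.49 0 0 0 0 -0.5;0.01 -0.49 0 0 0 0 -0.5;0 -0.49 0 0 0 0 -0.5;0 0 0 0 0 0 -0.5;0 0 0 0 0 0 -0.5'
python3 plan.py 436.7 -0.6 183 90
```

```text
time: 7.12
tool_pos: [583.5, -3.1, 290.5]
tcp_rot: [179.9, 0.0, 90.0]
ft_force: [0.1, -0.9, 0.5]
finger_gap: 64.1
grip_force: 0.0
time: 7.75
tool_pos: [437.7, -1.1, 290.7]
tcp_rot: [179.9, 0.0, 90.0]
ft_force: [0.8, 0.3, 0.0]
finger_gap: 63.9
grip_force: 0.0
wz -0.0002 shift [ 0.005 -0.01   1.077] pos [437.7  -1.1 290.7] [1.7986e+02 2.0000e-02 8.9990e+01] t 7.75
```

```bash
python3 -m jog '0.005 -0.01 0.4 0 0 0 -0.5;0 0 0.4 0 0 0 -0.5;0 0 0.277 0 0 0 -0.5;0 0 0 0 0 0 1;0 0 0 0 0 0 1' 35
python3 -m jog '0 0 0 0 0 0 1;0 0 0 0 0 0 1;0 0 0 0 0 0 1'
python3 -m jog '0 0 -0.4 0 0 0 1;0 0 -0.4 0 0 0 1;0 0 -0.3 0 0 0 1;0 0 0 0 0 0 1'
python3 plan.py 579.3 -97 290 90
```

```text
time: 8.38
tool_pos: [437.5, -0.7, 183.4]
tcp_rot: [179.9, 0.0, 90.0]
ft_force: [0.0, 0.1, -0.3]
finger_gap: 39.0
grip_force: 36.6
time: 8.75
tool_pos: [436.5, -0.6, 182.8]
tcp_rot: [179.9, 0.0, 90.0]
ft_force: [-0.2, -0.1, -0.9]
finger_gap: 39.2
grip_force: 36.6
time: 9.25
tool_pos: [437.4, -0.7, 295.3]
tcp_rot: [179.7, 0.0, 90.0]
ft_force: [0.4, 0.1, -1.3]
finger_gap: 39.6
grip_force: 36.8
wz -0.0001 shift [-0.963  1.419  0.053] pos [437.4  -0.7 295.3] [1.7965e+02 4.0000e-02 9.0000e+01] t 9.25
```

```bash
python3 -m jog '-0.241 0.355 0.01 0 0 0 1;-0.241 0.355 0 0 0 0 1;-0.241 0.355 0 0 0 0 1;-0.24 0.354 0 0 0 0 1;0 0 0 0 0 0 1'
python3 -m jog '0 0 0 0 0 0 1;0 0 0 0 0 0 1'
python3 plan.py 579.3 -97 183.5 90
```

```text
time: 9.88
tool_pos: [579.0, -98.4, 288.8]
tcp_rot: [-179.9, -0.0, 89.9]
ft_force: [-0.4, 1.0, -1.1]
finger_gap: 38.7
grip_force: 36.9
time: 10.12
tool_pos: [577.3, -96.3, 290.7]
tcp_rot: [-179.9, -0.0, 90.0]
ft_force: [-0.1, 0.5, -1.7]
finger_gap: 39.3
grip_force: 36.9
wz 0.0003 shift [-0.007  0.02   1.072] pos [577.3 -96.3 290.7] [-1.7994e+02 -2.0000e-02  9.0020e+01] t 10.125
```

Release, rise, then go to the loupe.

```bash
python3 -m jog '0 0.018 0.4 0 0 0 1;0 0 0.4 0 0 0 1;0 0 0.2 0 0 0 1;0 0 0.07 0 0 0 1;0 0 0 0 0 0 1'
python3 -m jog '0 0 0 0 0 0 1;0 0 0 0 0 0 -0.4;0 0 0 0 0 0 -0.4;0 0 0 0 0 0 -0.4'
python3 -m jog '0 0 -0.4 0 0 0 -0.4;0 0 -0.4 0 0 0 -0.4;0 0 -0.3 0 0 0 -0.5'
python3 plan.py 427.3 162.7 290 90
```

```text
time: 10.75
tool_pos: [580.2, -96.9, 185.0]
tcp_rot: [179.9, 0.0, 90.0]
ft_force: [0.6, -0.7, -0.3]
finger_gap: 38.8
grip_force: 36.9
time: 11.25
tool_pos: [580.0, -96.9, 184.5]
tcp_rot: [180.0, 0.0, 90.0]
ft_force: [0.6, 1.2, 0.0]
finger_gap: 59.9
grip_force: 0.0
time: 11.62
tool_pos: [580.2, -97.0, 296.3]
tcp_rot: [179.9, 0.0, 90.0]
ft_force: [0.2, -0.6, -0.1]
finger_gap: 64.0
grip_force: 0.0
wz -0.0002 shift [ 2.597 -1.529  0.063] pos [580.2 -97.  296.3] [1.799e+02 2.000e-02 8.999e+01] t 11.625
```

```bash
python3 -m jog '0.433 -0.255 0.006 0 0 0 -0.5;0.433 -0.255 0 0 0 0 -0.5;0.433 -0.255 0 0 0 0 -0.5;0.433 -0.255 0 0 0 0 -0.5;0.433 -0.255 0 0 0 0 -0.5'
python3 -m jog '0.432 -0.254 0 0 0 0 -0.5;0 0 0 0 0 0 -0.5;0 0 0 0 0 0 -0.5'
python3 plan.py 427.3 162.7 179 90
```

```text
time: 12.25
tool_pos: [451.4, 120.8, 293.8]
tcp_rot: [180.0, -0.0, 90.0]
ft_force: [1.0, 1.4, 0.0]
finger_gap: 64.0
grip_force: 0.0
time: 12.62
tool_pos: [427.2, 162.8, 293.8]
tcp_rot: [180.0, 0.0, 90.0]
ft_force: [0.5, 0.1, 0.7]
finger_gap: 64.2
grip_force: 0.0
wz 0.0008 shift [-1.000e-03  1.000e-03  1.148e+00] pos [427.2 162.8 293.8] [1.7996e+02 1.0000e-02 9.0050e+01] t 12.625
```

```bash
python3 -m jog '0 0 0.4 0 0 0 -0.5;0 0 0.4 0 0 0 -0.5;0 0 0.348 0 0 0 -0.5;0 0 0 0 0 0 1;0 0 0 0 0 0 1' 35
python3 -m jog '0 0 0 0 0 0 1;0 0 0 0 0 0 1;0 0 0 0 0 0 1'
python3 -m jog '0 0 -0.4 0 0 0 1;0 0 -0.4 0 0 0 1;0 0 -0.3 0 0 0 1;0 0 0 0 0 0 1'
python3 plan.py 583.9 93 290 90
```

```text
time: 13.25
tool_pos: [428.0, 162.3, 180.0]
tcp_rot: [179.9, -0.0, 89.9]
ft_force: [1.6, 0.2, -0.2]
finger_gap: 37.2
grip_force: 35.0
time: 13.62
tool_pos: [427.3, 163.0, 179.5]
tcp_rot: [179.9, -0.0, 90.0]
ft_force: [-1.0, -0.4, -0.8]
finger_gap: 37.2
grip_force: 35.1
time: 14.12
tool_pos: [428.2, 163.3, 292.0]
tcp_rot: [179.7, -0.1, 90.0]
ft_force: [0.3, -0.3, -1.2]
finger_gap: 37.0
grip_force: 35.4
wz 0.0001 shift [-0.703  1.557  0.02 ] pos [428.2 163.3 292. ] [ 1.7966e+02 -9.0000e-02  9.0010e+01] t 14.125
```

```bash
python3 -m jog '-0.176 0.389 0 0 0 0 1;-0.176 0.389 0 0 0 0 1;-0.176 0.389 0 0 0 0 1;-0.175 0.389 0 0 0 0 1;0 0 0 0 0 0 1'
python3 -m jog '0 0 0 0 0 0 1;0 0 0 0 0 0 1'
python3 plan.py 583.9 93 180 90
```

```text
time: 14.75
tool_pos: [584.0, 91.0, 286.7]
tcp_rot: [-179.9, 0.0, 89.9]
ft_force: [-0.6, 0.2, -0.4]
finger_gap: 37.4
grip_force: 35.7
time: 15.0
tool_pos: [581.7, 93.0, 288.2]
tcp_rot: [-179.9, -0.0, 90.0]
ft_force: [-0.2, -0.0, -0.8]
finger_gap: 37.3
grip_force: 35.7
wz 0.0006 shift [-0.     0.022  1.082] pos [581.7  93.  288.2] [-179.93   -0.     90.03] t 15.0
```

```bash
python3 -m jog '0 0.02 0.4 0 0 0 1;0 0 0.4 0 0 0 1;0 0 0.2 0 0 0 1;0 0 0.08 0 0 0 1;0 0 0 0 0 0 1'
python3 -m jog '0 0 0 0 0 0 1;0 0 0 0 0 0 -0.4;0 0 0 0 0 0 -0.4;0 0 0 0 0 0 -0.4'
python3 -m jog '0 0 -0.4 0 0 0 -0.4;0 0 -0.4 0 0 0 -0.4;0 0 -0.3 0 0 0 -0.7;0 0 0 0 0 0.07 -0.7'
python3 plan.py 351.9 -307.3 290 85.8
```

```text
time: 15.62
tool_pos: [584.8, 92.7, 181.4]
tcp_rot: [180.0, -0.0, 90.0]
ft_force: [-0.1, -0.4, -0.7]
finger_gap: 37.2
grip_force: 35.7
time: 16.12
tool_pos: [584.8, 92.5, 181.2]
tcp_rot: [180.0, -0.0, 90.0]
ft_force: [0.4, -0.6, -0.5]
finger_gap: 59.5
grip_force: 0.0
time: 16.62
tool_pos: [586.0, 92.6, 294.8]
tcp_rot: [179.6, -0.1, 85.7]
ft_force: [1.0, 0.8, -0.1]
finger_gap: 72.7
grip_force: 0.0
wz -0.0014 shift [-4.16  -2.041  0.048] pos [586.   92.6 294.8] [ 1.7964e+02 -5.0000e-02  8.5710e+01] t 16.625
```

```bash
python3 -m jog '-0.462 -0.227 0.005 0 0 0 -0.7;-0.462 -0.227 0.005 0 0 0 -0.7;-0.462 -0.227 0.005 0 0 0 -0.7;-0.462 -0.227 0.005 0 0 0 -0.7;-0.462 -0.227 0.005 0 0 0 -0.7'
python3 -m jog '-0.462 -0.227 0.005 0 0 0 -0.7;-0.462 -0.227 0.005 0 0 0 -0.7;-0.462 -0.227 0.005 0 0 0 -0.7;-0.462 -0.227 0 0 0 0 -0.7;0 0 0 0 0 0 -0.7'
python3 -m jog '0 0 0 0 0 0 -0.7;0 0 0 0 0 0 -0.7'
python3 plan.py 351.9 -307.3 174 85.8
python3 -c "
from h import *
s=snapshot('wrist');crop(s,'w2',0,0,640,400,1.2)"
```

```text
time: 17.25
tool_pos: [453.5, -130.8, 288.5]
tcp_rot: [180.0, 0.0, 85.8]
ft_force: [1.6, -0.7, 0.5]
finger_gap: 73.0
grip_force: 0.0
time: 17.88
tool_pos: [348.7, -309.7, 287.1]
tcp_rot: [180.0, 0.1, 85.5]
ft_force: [-0.5, 0.7, -0.0]
finger_gap: 72.5
grip_force: 0.0
time: 18.12
tool_pos: [350.9, -306.2, 286.7]
tcp_rot: [180.0, -0.0, 85.9]
ft_force: [-0.2, 0.0, 0.3]
finger_gap: 72.5
grip_force: 0.0
wz 0.0012 shift [-0.01   0.01   1.127] pos [ 350.9 -306.2  286.7] [ 1.800e+02 -2.000e-02  8.587e+01] t 18.125
```

View pics/w2.png

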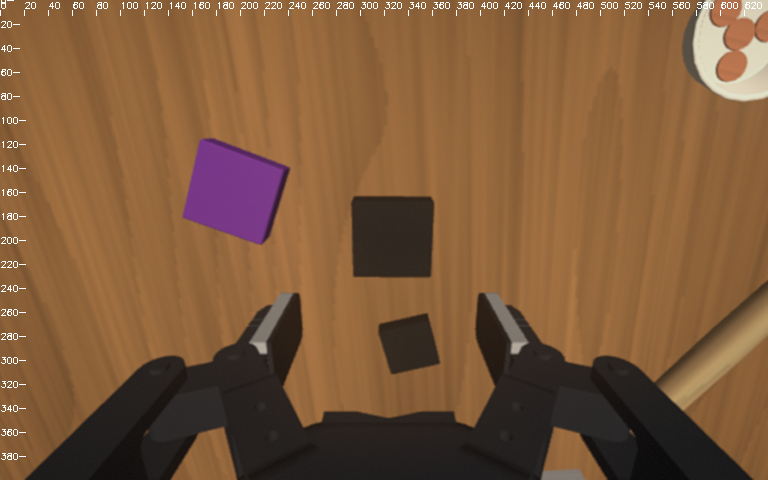

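Wrist view: the larger black slab (u≈327, v≈197) is square and centred between the fingers, and purple is clear on the left. Gripping.

```bash
python3 -m jog '-0.01 0.01 0.4 0 0 0 -0.7;0 0 0.4 0 0 0 -0.7;0 0 0.25 0 0 0 -0.7;0 0 0.077 0 0 0 -0.7;0 0 0 0 0 0 -0.7' 30
python3 -m jog '0 0 0 0 0 0 1;0 0 0 0 0 0 1;0 0 0 0 0 0 1;0 0 0 0 0 0 1'
python3 plan.py 351.9 -307.3 174 85.8
python3 -m jog '0 0 -0.4 0 0 0 1;0 0 -0.4 0 0 0 1;0 0 -0.4 0 0 0 1;0 0 0 0 0 -0.047 1'
python3 plan.py 581.6 -2 294 88.6
```

```text
time: 18.8
tool_pos: [351.7, -307.8, 174.3]
tcp_rot: [-180.0, -0.0, 85.9]
ft_force: [0.6, 0.1, 0.6]
finger_gap: 72.8
grip_force: 0.0
time: 19.3
tool_pos: [352.0, -308.9, 175.7]
tcp_rot: [179.9, 0.1, 85.8]
ft_force: [-0.0, 1.2, 7.0]
finger_gap: 55.3
grip_force: 32.9
wz -0.0001 shift [ 0.015 -0.002  0.017] pos [ 352.  -308.9  175.7] [1.7988e+02 1.0000e-01 8.5790e+01] t 19.3
time: 19.8
tool_pos: [352.4, -309.5, 298.9]
tcp_rot: [179.7, 0.3, 88.7]
ft_force: [-1.3, -0.5, -1.4]
finger_gap: 54.7
grip_force: 33.0
wz 0.001 shift [3.13  2.216 0.049] pos [ 352.4 -309.5  298.9] [179.67   0.35  88.66] t 19.8
```

```bash
python3 -m jog '0.389 0.277 0 0 0 0 1;0.389 0.277 0 0 0 0 1;0.389 0.277 0 0 0 0 1;0.389 0.277 0 0 0 0 1;0.389 0.277 0 0 0 0 1'
python3 -m jog '0.389 0.277 0 0 0 0 1;0.389 0.277 0 0 0 0 1;0.389 0.277 0 0 0 0 1;0 0 0 0 0 0 1;0 0 0 0 0 0 1'
python3 -m jog '0 0 0 0 0 0 1;0 0 0 0 0 0 1'
python3 plan.py 581.6 -3.5 196.5 88.6
python3 -c "
from h import *
s=snapshot('wrist');crop(s,'w3',0,0,640,400,1.2)"
```

```text
time: 20.42
tool_pos: [495.2, -115.9, 294.7]
tcp_rot: [179.9, 0.0, 88.6]
ft_force: [0.4, -1.2, -0.6]
finger_gap: 55.0
grip_force: 33.0
time: 21.05
tool_pos: [580.1, -2.5, 294.0]
tcp_rot: [-180.0, 0.0, 88.7]
ft_force: [-0.4, -0.1, -1.0]
finger_gap: 55.4
grip_force: 33.0
time: 21.3
tool_pos: [580.0, -3.4, 294.3]
tcp_rot: [180.0, 0.0, 88.5]
ft_force: [0.2, -0.1, -0.2]
finger_gap: 55.3
grip_force: 33.0
wz -0.0011 shift [-0.001  0.016  0.978] pos [580.   -3.4 294.3] [1.7999e+02 1.0000e-02 8.8530e+01] t 21.3
```

View pics/w3.png

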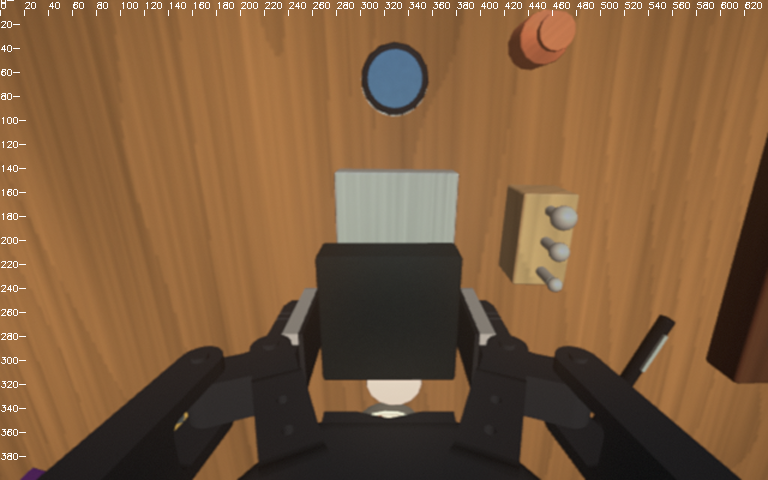

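Wrist view: the rubber is held square (centre u≈324). The steel block is ahead at u≈330, the loupe at (328,64), and the punch stand stands upright. Lowering onto the steel with a +2 mm x correction.

```bash
python3 -m jog '0 0.021 0.4 0 0 0 1;0 0 0.3 0 0 0 1;0 0 0.2 0 0 0 1;0 0 0.07 0 0 0 1;0 0 0 0 0 0 1'
python3 -m jog '0 0 0 0 0 0 1;0 0 0.01 0 0 0 -0.55;0 0 0 0 0 0 -0.55;0 0 0 0 0 0 -0.55'
python3 -m jog '0 0 -0.4 0 0 0 -0.55;0 0 -0.4 0 0 0 -0.55;0 0 -0.2 0 0 0 -0.55;0 0 0 0 0 -0.167 -0.4'
python3 plan.py 406.5 -140.4 290 98.9
```

```text
time: 21.98
tool_pos: [582.7, -2.7, 197.6]
tcp_rot: [180.0, 0.0, 88.6]
ft_force: [-0.0, 0.7, -0.6]
finger_gap: 55.2
grip_force: 33.1
time: 22.48
tool_pos: [582.6, -2.5, 196.4]
tcp_rot: [180.0, 0.0, 88.6]
ft_force: [-0.7, 0.9, 0.4]
finger_gap: 66.3
grip_force: 0.0
time: 22.98
tool_pos: [583.2, -2.6, 298.3]
tcp_rot: [179.8, 0.1, 98.8]
ft_force: [-0.7, 0.7, 0.0]
finger_gap: 59.9
grip_force: 0.0
wz -0.0015 shift [-1.088 -1.959  0.083] pos [583.2  -2.6 298.3] [1.7979e+02 6.0000e-02 9.8810e+01] t 22.975
```

```bash
python3 -m jog '-0.218 -0.392 0 0 0 0 -0.4;-0.218 -0.392 0 0 0 0 -0.4;-0.218 -0.392 0 0 0 0 -0.4;-0.218 -0.392 0 0 0 0 -0.4;-0.216 -0.391 0 0 0 0 -0.4'
python3 -m jog '0 0 0 0 0 -0.01 -0.4;0 0 0 0 0 0 -0.4'
python3 plan.py 406.5 -140.4 177 99.4
python3 -c "
from h import *
s=snapshot('top');crop(s,'t2',200,100,400,240,4)"
```

```text
time: 23.6
tool_pos: [403.7, -140.1, 295.4]
tcp_rot: [-180.0, -0.0, 98.6]
ft_force: [0.7, -1.5, 0.0]
finger_gap: 59.8
grip_force: 0.0
time: 23.85
tool_pos: [405.2, -139.5, 295.9]
tcp_rot: [180.0, -0.0, 99.2]
ft_force: [0.5, -0.0, -0.2]
finger_gap: 59.9
grip_force: 0.0
wz -0.0035 shift [-0.011  0.011  1.189] pos [ 405.2 -139.5  295.9] [ 1.7998e+02 -1.0000e-02  9.9190e+01] t 23.85
```

View pics/t2.png

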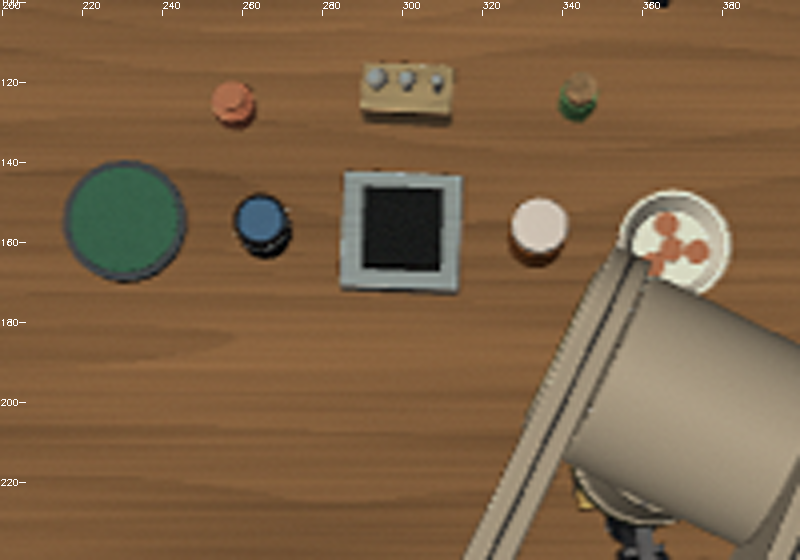

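Top crop: the rubber sits inside the steel block's outline (401,228). The stand is behind it (407,88), jar cap at (540,224), loupe top at (262,219). Measuring these and gripping the cube.

```bash
python3 - <<'E'
from m import *
s=snapshot("top")
q={"steel":([(345,173),(462,177),(459,293),(341,290)],20),"rubber":([(363,186),(442,186),(440,270),(363,270)],38),"stand":([(363,65),(452,68),(450,112),(361,108)],36),
"jar":([(540,196),(569,224),(540,252),(511,224)],58),"loupe":([(262,195),(290,219),(262,243),(235,219)],46)}
a=np.radians(-1.4);c=np.array([[np.cos(a),np.sin(a)],[-np.sin(a),np.cos(a)]])
for n,(P,z) in q.items(): r=quad(s,P,z,200,100,4); print(n,*r,"in steel frame",(c@(r[0]-[581.6,-2])).round(1))
E
python3 -m jog '-0.01 0.011 0.4 0 0 -0.003 -0.4;0 0 0.4 0 0 0 -0.4;0 0 0.25 0 0 0 -0.4;0 0 0.13 0 0 0 -0.4;0 0 0 0 0 0 -0.4' 50
python3 -m jog '0 0 0 0 0 0 1;0 0 0 0 0 0 1;0 0 0 0 0 0 1;0 0 0 0 0 0 1'
python3 -m jog '0 0 -0.4 0 0 0 1;0 0 -0.4 0 0 0 1;0 0 -0.4 0 0 0.18 1;0 0 0 0 0 0 1'
python3 plan.py 581.6 -2 294 88.6
```

```text
steel [581.   -1.9] [82.7 83.3 82.7 83.9] [-91.6 178.7  88.8  -1.3] in steel frame [-0.6  0.1]
rubber [580.9  -2.3] [55.  59.5 53.3 59.4] [-89.6 178.9  90.3   0.5] in steel frame [-0.7 -0.3]
stand [681.3  -4.8] [62.6 31.9 62.5 31.1] [-91.5 177.6  87.8  -2.1] in steel frame [99.7 -0.4]
jar [580. -97.] [27.8 28.  27.7 28. ] [-134.5  134.5   45.6  -45.3] in steel frame [  0.7 -95. ]
loupe [584.8  93.9] [25.7 25.5 25.2 25. ] [-130.7  131.8   48.4  -47.1] in steel frame [ 0.9 95.9]
time: 24.58
tool_pos: [406.4, -139.8, 177.5]
tcp_rot: [-179.9, -0.1, 99.5]
ft_force: [0.1, -0.9, 0.5]
finger_gap: 59.5
grip_force: 0.0
time: 25.08
tool_pos: [407.3, -140.7, 179.6]
tcp_rot: [179.8, 0.1, 99.4]
ft_force: [0.1, 2.2, 6.5]
finger_gap: 35.3
grip_force: 51.4
time: 25.58
tool_pos: [407.5, -141.0, 301.6]
tcp_rot: [179.6, 0.2, 88.6]
ft_force: [0.9, -0.1, -4.2]
finger_gap: 35.6
grip_force: 52.4
wz -0.0 shift [1.432 1.707 0.076] pos [ 407.5 -141.   301.6] [1.7964e+02 1.7000e-01 8.8600e+01] t 25.575
```

All placings so far are within 1-2 mm. Carrying the cube over.

```bash
python3 -m jog '0.286 0.342 0 0 0 0 1;0.286 0.342 0 0 0 0 1;0.286 0.341 0 0 0 0 1;0.286 0.341 0 0 0 0 1;0.286 0.341 0 0 0 0 1'
python3 -m jog '0 0 0 0 0 0 1;0 0 0 0 0 0 1;0 0 0 0 0 0 1'
python3 plan.py 581.6 -2 218.5 88.6
```

```text
time: 26.2
tool_pos: [580.5, -0.3, 295.5]
tcp_rot: [-179.8, -0.0, 88.8]
ft_force: [0.2, -0.5, -4.5]
finger_gap: 35.5
grip_force: 52.3
time: 26.58
tool_pos: [579.4, -2.0, 297.2]
tcp_rot: [-179.9, 0.0, 88.7]
ft_force: [-0.0, -0.8, -4.7]
finger_gap: 35.2
grip_force: 52.8
wz 0.0011 shift [0.    0.022 0.787] pos [579.4  -2.  297.2] [-1.7991e+02  1.0000e-02  8.8670e+01] t 26.575
```

```bash
python3 -m jog '0 0.016 0.4 0 0 0 1;0 0 0.25 0 0 0 1;0 0 0.1 0 0 0 1;0 0 0.03 0 0 0 1;0 0 0 0 0 0 1'
python3 -m jog '0 0 0 0 0 0 1;0 0 0.01 0 0 0 1;0 0 0 0 0 0 1'
python3 plan.py 581.6 -2 218 88.6
```

```text
time: 27.2
tool_pos: [582.4, -1.6, 221.3]
tcp_rot: [179.9, 0.0, 88.7]
ft_force: [0.7, -1.2, -4.2]
finger_gap: 35.0
grip_force: 52.6
time: 27.58
tool_pos: [582.0, -1.3, 219.3]
tcp_rot: [180.0, 0.0, 88.7]
ft_force: [0.6, 0.3, -4.4]
finger_gap: 34.9
grip_force: 52.6
wz 0.0013 shift [-0.007 -0.004  0.013] pos [582.   -1.3 219.3] [179.98   0.    88.68] t 27.575
```

```bash
python3 -m jog '0 0 0.015 0 0 0 1;0 0 0.008 0 0 0 1;0 0 0 0 0 0 1;0 0 0 0 0 0 1'
python3 -m jog '0 0 0 0 0 0 -0.2;0 0 0 0 0 0 -0.2;0 0 0 0 0 0 -0.2'
python3 -m jog '0 0 -0.3 0 0 0 -0.2;0 0 -0.4 0 0 0 -0.2;0 0 -0.3 0 0 0 -0.2'
python3 -m jog '0 -0.45 0 0 0 0 -0.2;0 -0.45 0 0 0 0 -0.2;0 -0.45 0 0 0 0 -0.2;0 -0.45 0 0 0 0 -0.2;0 0 0 0 0 0 -0.2'
python3 -m jog '0 0 0 0 0 0 -0.2;0 0 0 0 0 0 -0.2;0 0 0 0 0 0 -0.2;0 0 0 0 0 0 -0.2;0 0 0 0 0 0 -0.2'
python3 -c "
from h import *
crop(snapshot('top'),'t3',200,100,400,240,4);crop(snapshot('side'),'s3',160,120,400,320,3)"
```

```text
time: 28.08
tool_pos: [582.1, -1.3, 217.7]
tcp_rot: [180.0, 0.0, 88.7]
ft_force: [-4.7, 0.6, 6.0]
finger_gap: 35.4
grip_force: 53.9
time: 28.45
tool_pos: [582.0, -1.4, 216.8]
tcp_rot: [180.0, 0.0, 88.7]
ft_force: [0.8, 0.4, -0.0]
finger_gap: 51.1
grip_force: 0.0
time: 28.82
tool_pos: [582.2, -1.4, 318.6]
tcp_rot: [179.9, 0.0, 88.7]
ft_force: [0.8, -0.4, 0.7]
finger_gap: 51.5
grip_force: 0.0
time: 29.45
tool_pos: [399.5, 3.0, 316.1]
tcp_rot: [-180.0, -0.0, 88.7]
ft_force: [0.4, -0.2, 0.9]
finger_gap: 51.5
grip_force: 0.0
time: 30.08
tool_pos: [402.1, 2.8, 316.7]
tcp_rot: [-180.0, -0.0, 88.7]
ft_force: [0.1, 0.1, 0.6]
finger_gap: 51.2
grip_force: 0.0
```

View pics/t3.png

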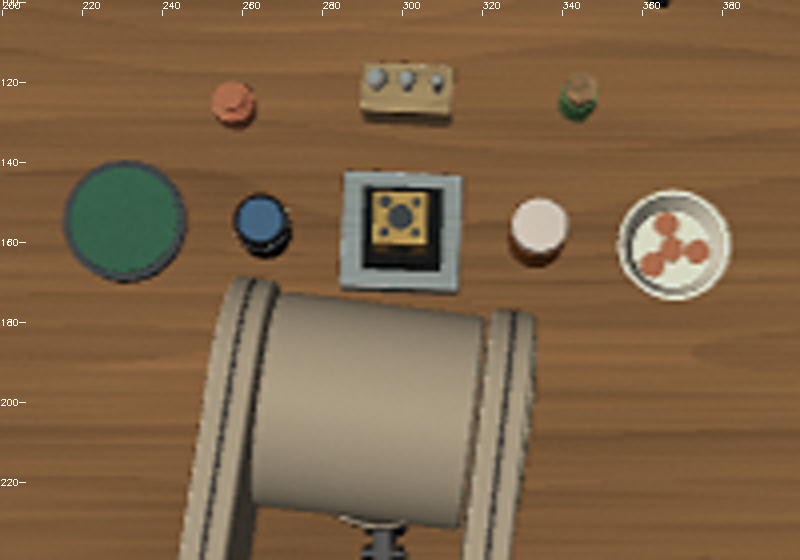

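View pics/s3.png

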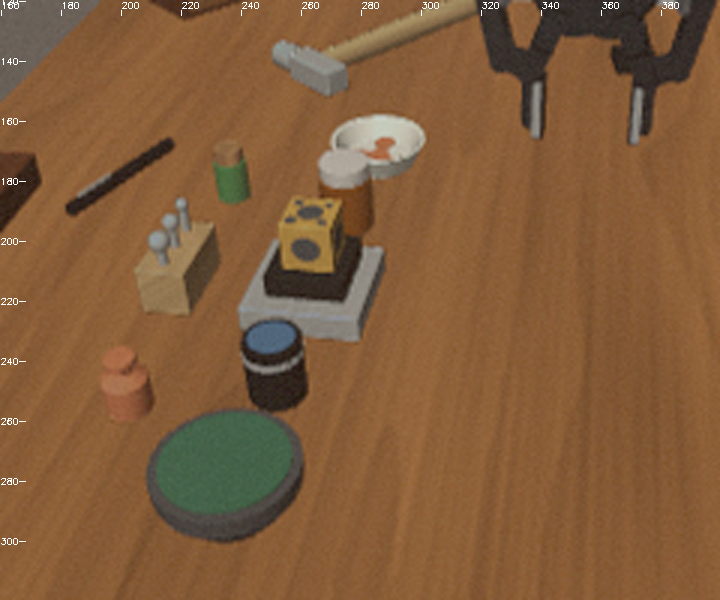

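The top and side crops show the cube upright and square on the rubber (its top is centred at (400,218)). Everything else is upright and the bystanders are where they started. One numeric check, then hand in.

Run:
```python
from m import *
r=quad(snapshot("top"),[(371,191),(429,191),(429,245),(371,245)],74,200,100,4); print(r)
if np.linalg.norm(r[0]-[581,-2.2])<6: print(hand_in())
```

```text
(array([580. ,  -1.4]), array([39.2, 37.2, 39. , 37.1]), array([ -89.6, -179.8,   90.3,    0.5]))
the job is handed in; nothing more can be done
None
```

The bench is set and handed in at about 30 s of the 128 s limit: every placed piece measured within about 2 mm of its spot in the top camera, upright, with the vial and weight undisturbed; no pass or fail verdict came back.

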